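# Seat a rower damper's resistance ring and back it off 30 degrees

## Robot

A 6-joint arm with a two-finger parallel gripper is mounted at the origin on the work surface. World frame = base frame: x ahead of the robot, y to its left, z up, the work surface at z = 0. Lengths are in mm, angles in rad, forces in N, time in s.
With the tool pointing down it reaches from about 300 to 775 mm from the base axis. Payload 14.6 kg.
Tool frame: the origin (TCP) lies between the finger pads; the fingertips stand 8 mm ahead of it and the grasp point (between the pads) lies 11 mm behind it; z points along the fingers, y is the direction in which the jaws open and shut (so a half turn about z gives the same grasp; the last joint's range is limited). The gripper opens to 94 mm and grips with 3 to 60 N. Pads are 16 mm wide; open, the fingers measure 119 mm over their backs; the gripper's body (75 mm by 177 mm) begins 78 mm behind the grasp point.
Start: joints at [-1.36, 0.3, 1.521, -0, 1.321, -0.067], TCP at [150.826, -528.905, 213.446] pointing down, gripper open.
Joint ranges: [-3.03, 3.03], [-0.79, 2.21], [0.23, 2.52], [-1.04, 4.18], [0, 3.07], [-2.55, 2.55]. Speed limits (rad/s): [2.22, 2.22, 2.57, 3.14, 3.14, 3.14].

## Interface

Orientations are given as [roll, pitch, yaw] about the fixed x, y, z axes, in that order (R = Rz(yaw) Ry(pitch) Rx(roll)).
In Python, from cell import manip gives the robot as it stands. The module is installed in compiled form; this text tells all that it offers.
- The arm moves only by the tool send_rows, never from a script. Its argument "series" is a list that holds one entry, the list of rows, each a list of 5 numbers: the opening, from 0 (shut) to 1 (fully open), then the shift along the tool's x, y, z in mm, then the turn about the tool's z in degrees. In form: [[[gripper, dx, dy, dz, roll], ...]]. A call has 1 to 10 rows; each row is the pose to reach, as a shift and turn from the pose commanded when the call began, along the tool's axes at that moment; what a row does not reach only later rows make up. A row lasts 1/10 s, in which the tool goes at most 50 mm and 8.59 degrees, less where a joint would pass 70% of its speed; a pose out of reach is approached as far as the arm can. A call with a gripper value outside its range is refused whole. The fingers move at their own pace and stop on an object; "newtons" is the grip in N (left out, the last holds). Time passes only in rows, so rows that repeat a pose let the fingers close. It gives the time, the measured TCP pose, the force and the opening at its end, in the units of the state.
- manip.read_state(): the state, without advancing time (a new reading comes with each control period).
- manip.camera(name): name is "scene" or "top"; returns a dict with "img" (480x640x3 uint8, red, green, blue), "vfov" (degrees; the focal length in pixels is half the picture's height over the tangent of half this angle, whatever the lens; pixels are square), "cx", "cy" (the principal point, pixels), "pose" (4x4, takes a point from camera to world coordinates). Camera axes: x right, y down, z forward; pixel columns grow to the right and rows downward; lengths in mm; the calibration is good to about 2 mm. A picture is of the moment at which its call begins. There is no depth.
- manip.sign_off(): hands the job in, once; it reports no verdict.
Trained networks look in a picture, given as the dict that the camera call returned (one of the last four; its "shot" number tells which), for a name from the list of things; names that differ only in an ending like _2 or _b are one class to them, and where a whole thing is asked for, a point or a joint stands for the part that bears it (a point fixed in the world has none). Each returns a list of dicts, best first, with "conf" (0 to 1); they miss things now and then, are a little off and sometimes report something else, mostly with a low value. They report only what shows in the picture. A call takes as long as a camera call.
- manip.find_in(target, picture): "rect" ([left, top, width, height] in pixels, round what is visible of it).
- manip.silhouettes(target, picture): "pixels" (480x640 bool, what is visible of it) and "rect" ([left, top, width, height] in pixels, round what is visible of it).
The state is a dict: "clock": time; "joints": joint angles; "qd": joint speeds; "effort": joint torques, N m; "eef_pos": TCP position; "eef_rot": TCP orientation; "wrist_force": force on the tool from outside, world axes, zero at the start; "moment": the same for the moment, N m; "finger_gap": finger opening in mm.
Only numpy, scipy, OpenCV 4.12 (cv2) and the standard library are available. Lean on these libraries where they do the work, as an engineer would, in place of code of your own. Each camera call takes 0.05 s, during which the arm holds its last target. There are 200 camera calls.

## Task

Set the resistance on the rowing machine's near damper: using the thumb tab, turn the slim ring between the two fixed collars toward the seat rail until you feel the valve inside come up lightly against its seat, and keep it there for about half a second. Then turn the ring back 30 degrees from that point and let go. Never force the valve into its seat, do not bear on the collars on either side of the ring, and leave the things lying around the machine where they are.

Things in the scene. Friction and masses are not known exactly. Their poses are not given: they have to be found in the camera images.
- rower: Folding rowing machine, fixed; origin on the table under the near damper's ring, x level toward its seat rail (away from the robot), y along the near damper's axis, z up. Rail: aluminium, 70 mm wide, middle at x 155 mm, top 146 mm high. Clevis of the damper: y 46 to 82 mm, 142 mm high. Foot plates: x 5 to 105, y 155 to 310 mm, up to 215 mm high. Seat: y -540 to -300, 216 mm high.
- ring_centre (a point): Centre of the near damper's slim resistance ring, on the damper's axis, 120 mm above the table; axes as rower. The ring is aluminium, 62 mm across, 10 mm thick along the axis, between two fixed collars. It stays where it is left. Valve seat: the tab seats somewhere 8 to 41 degrees past upright toward the rail, differing each time, unseen: it can only be felt.
- tab_tip (a point): Middle of the outer end of the ring's thumb tab, 53 mm from the axis. The tab is a straight radial wing, 12 mm wide the way it swings, 9 mm thick along the axis, 20 mm proud of the collars. At the start it leans 0 to 43 degrees from upright toward the robot (-x). Swinging it over the top toward the rail (+x) closes a needle valve; swinging it back opens it.
- ring: The ring with its tab; origin at its centre on the axis, y along the axis, z toward the tab's tip. Steady drag, about 4 N at the tab. At the valve's seat the resistance rises steeply but springily, about 15 N per further mm of tab travel. 7 to 11 N at the tab (drag included) seats it lightly; more than about 15 N damages the needle.
- barrel_collar: Fixed dark steel collar beside the ring on the barrel side (-y), 66 mm across, 14 mm long, 2 mm from the ring's face, white tick marks on it; origin at the ring's centre on the axis, axes as ring_centre.
- end_collar: Fixed dark steel collar beside the ring on the end-cap side (+y), 66 mm across, 14 mm long, 2 mm from the ring's face; origin at the ring's centre on the axis, axes as ring_centre.
- bottle: Bystander: aluminium drinking bottle, 70 mm across, 210 mm tall, standing on the table; origin at the middle of its underside.
- spanner: Bystander: steel spanner 170 mm long lying flat on the table; origin at its underside, length along its x.
- plate: Bystander: 1.25 kg cast-iron weight plate, 160 mm across, 22 mm thick, 28 mm hole, lying flat on the table; origin at the middle of its underside.

How it is judged:
By the outcome, as a careful person would: the job done as asked, in the order asked, and still so for the second after the job is handed in, with the robot touching nothing.
It also fails if it takes over 56 s, if anything falls off the work surface, if the arm or the gripper's body presses on something with over 40 N, if the wrist force passes 120 N, or if a joint passes its speed limit or range.

## Working session

There is one attempt and no reset: what is moved stays moved. The work goes in short steps, Python scripts to look and compute and a tool call to move; the robot and the scene stay as the last step left them, time stands still between calls to the robot, and variables do not carry over. Pictures are saved under pics/ and viewed, about 8 in all and at most 12, crops included, and the job is handed in when it is done.

Besides the shell and the picture viewer there is one more tool, called as name(argument=value, ...), one argument or row to a line, values as JSON. send_rows: Moves the arm, as the interface text tells. Its arguments: {"type":"object","properties":{"series":{"type":"array"},"newtons":{"type":"number"}},"required":["series"]}

```bash
mkdir -p pics
cat > h.py <<'E'
import numpy as np, cv2
from cell import manip
def K(c):
    f=240/np.tan(np.radians(c["vfov"])/2); return f,c["cx"],c["cy"]
def ray(c,u,v):
    f,cx,cy=K(c); P=np.array(c["pose"]); d=P[:3,:3]@np.array([(u-cx)/f,(v-cy)/f,1]); return P[:3,3],d/np.linalg.norm(d)
def proj(c,p):
    f,cx,cy=K(c); P=np.array(c["pose"]); q=P[:3,:3].T@(np.array(p)-P[:3,3]); return np.array([cx+f*q[0]/q[2],cy+f*q[1]/q[2]])
def tri(rs):
    A=0;b=0
    for o,d in rs:
        M=np.eye(3)-np.outer(d,d);A=A+M;b=b+M@o
    return np.linalg.solve(A,b)
E
python3 - <<'E'
from h import *
print(manip.read_state())
for n in ["scene","top"]:
    c=manip.camera(n); cv2.imwrite(f"pics/{n}0.png",c["img"][:,:,::-1]); print(n,c["vfov"],c["cx"],c["cy"],np.round(c["pose"],3).tolist())
    for t in ["rower","ring","tab_tip","barrel_collar","end_collar","bottle","spanner","plate"]:
        for r in manip.silhouettes(t,c)[:2]:
            ys,xs=np.nonzero(r["pixels"]); print(t,round(r["conf"],2),np.round(r["rect"],1).tolist(),xs.mean().round(1),ys.mean().round(1),len(xs))
E
```

```text
{'clock': 0.0, 'joints': array([-1.35955186e+00,  3.00499026e-01,  1.52164132e+00, -2.12979639e-05,
        1.32070944e+00, -6.66041034e-02]), 'qd': array([ 1.24216290e-03,  1.22357561e-03, -2.85584226e-04,  1.27317929e-05,
       -4.08800618e-04,  8.27699356e-04]), 'effort': array([-2.37824388e-04, -5.31808591e+01, -3.52733552e+01,  7.07170973e-02,
        2.43041979e-02, -1.18506209e-04]), 'eef_pos': array([ 150.78860851, -528.6330018 ,  212.84553151]), 'eef_rot': array([-3.14033693e+00, -6.30855151e-05,  2.77853810e-01]), 'wrist_force': array([ 0.06336302,  0.09599051, -0.28663924]), 'moment': array([-0.01293327,  0.01683862,  0.0374319 ]), 'finger_gap': 93.75144031486897}
scene 53.29616721452727 313.3919377569237 241.79514997844484 [[-0.88, 0.361, -0.308, 706.962], [0.474, 0.671, -0.57, 486.811], [0.001, -0.648, -0.762, 621.679], [0.0, 0.0, 0.0, 1.0]]
rower 0.85 [1.3, 6.5, 471.1, 473.5] 191.8 280.1 88473
ring 0.57 [255.6, 184.0, 34.7, 45.6] 272.4 202.5 412
tab_tip 0.83 [255.9, 184.6, 30.2, 47.3] 272.4 202.0 344
barrel_collar 0.76 [248.5, 189.9, 25.8, 36.8] 259.5 204.5 354
end_col
[... 264 characters left out ...]
7972028626597 [[0.02, -0.998, 0.057, 447.77], [-1.0, -0.02, 0.003, 94.693], [-0.002, -0.057, -0.998, 988.833], [0.0, 0.0, 0.0, 1.0]]
rower 0.6 [140.0, 0.6, 499.0, 297.0] 390.1 132.2 67586
ring 0.77 [338.5, 208.0, 14.7, 37.2] 345.5 226.9 278
tab_tip 0.64 [340.0, 208.7, 10.9, 36.4] 345.3 226.7 275
barrel_collar 0.75 [315.8, 245.5, 21.3, 88.5] 325.9 294.2 829
barrel_collar 0.53 [348.2, 204.7, 10.3, 42.1] 353.5 225.6 379
end_collar 0.59 [328.9, 210.8, 17.1, 36.2] 336.9 227.3 321
bottle 0.77 [203.0, 267.8, 54.6, 41.3] 229.2 286.1 1585
bottle 0.22 [316.4, 243.1, 19.6, 91.2] 326.0 291.8 914
spanner 0.66 [315.9, 244.9, 22.1, 89.7] 325.8 290.7 938
plate 0.6 [394.3, 237.7, 81.9, 85.1] 436.2 279.9 5538
```

View pics/scene0.png

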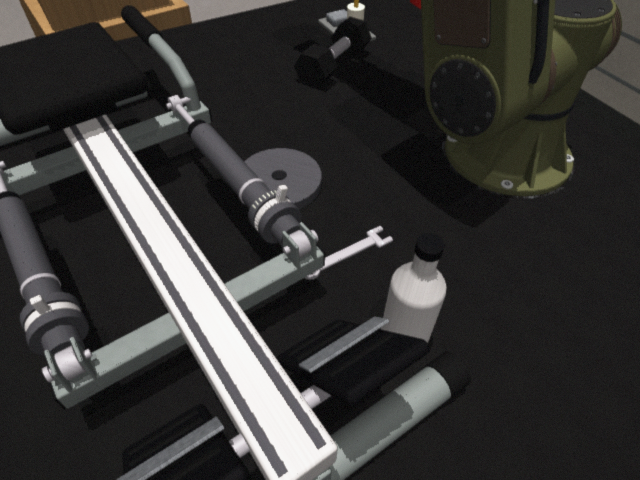

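View pics/top0.png

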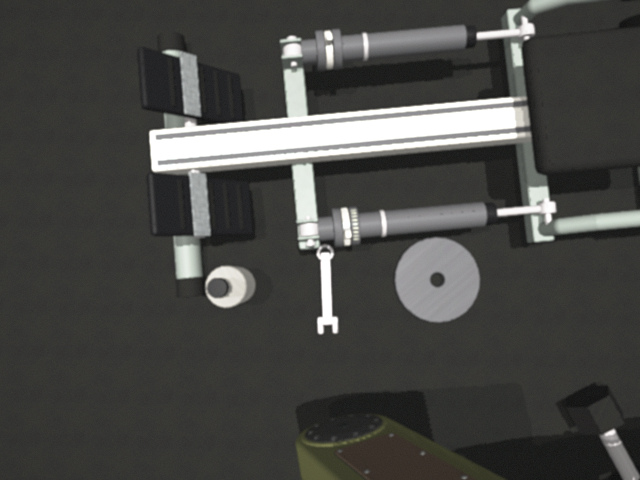

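The scene view shows the near damper ring at about (270,205) with its tab at (282,192). In the top view the ring is at about (346,227), the spanner at (326,290), the plate at (437,280) and the bottle at (230,287). Next I'll zoom in and triangulate.

Run:
```python
from h import *
a=cv2.imread("pics/scene0.png")[170:245,235:335]; b=cv2.imread("pics/top0.png")[195:255,295:395]
a=cv2.resize(a,None,fx=6,fy=5.99,interpolation=cv2.INTER_CUBIC)[:450]; b=cv2.resize(b,None,fx=6,fy=6,interpolation=cv2.INTER_CUBIC)
cv2.imwrite("pics/z0.png",cv2.resize(np.vstack([a,b]),(450,600*810//810)))
t=manip.camera("top"); s=manip.camera("scene")
def atz(c,u,v,z):
    o,d=ray(c,u,v); return o+d*(z-o[2])/d[2]
# rail direction
p=atz(t,152,152,146);q=atz(t,527,121.5,146);print(p,q,np.degrees(np.arctan2(*(p-q)[[1,0]])))
for z in (120,140,153): print(z,atz(t,336.9,227.3,z),atz(t,353.5,225.6,z),atz(t,345.4,226.8,z))
```

```text
[646.14060215 367.51642381 146.        ] [ 709.92549778 -259.04117948  146.        ] 95.81280664582475
120 [528.25795052  55.11500909 120.        ] [531.72646384  26.81861466 120.        ] [529.39888643  40.61656724 120.        ]
140 [526.40516706  56.02607668 140.        ] [529.79383737  28.38104754 140.        ] [527.51983934  41.86137989 140.        ]
153 [525.20085782  56.6182706  153.        ] [528.53763017  29.39662892 153.        ] [526.29845873  42.67050811 153.        ]
```

View pics/z0.png

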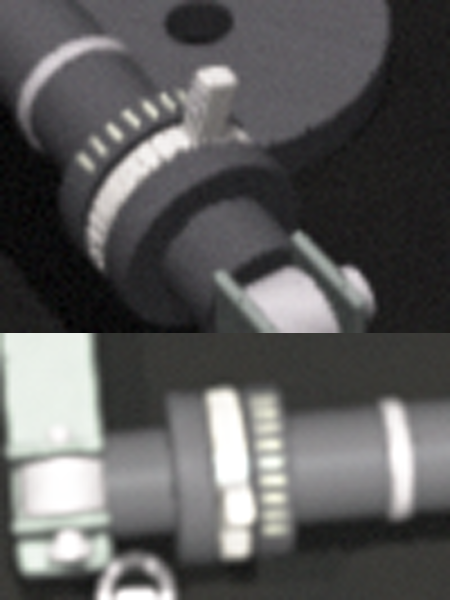

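The crop shows the tab leaning toward the robot. Its tip is at about (348,233.7) in the top view and (283,187.6) in the scene view.

Run:
```python
from h import *
from scipy.optimize import least_squares
t=manip.camera("top"); s=manip.camera("scene")
yaw=np.radians(5.8); X=np.array([np.cos(yaw),np.sin(yaw),0]);Y=np.array([-np.sin(yaw),np.cos(yaw),0]);Z=np.array([0,0,1.])
print("tri tip",tri([ray(t,347.9,233.7),ray(s,283,187.6)]))
def tip(p): return np.array([p[0],p[1],120])+53*(np.sin(p[2])*X+np.cos(p[2])*Z)
def res(p):
    c=np.array([p[0],p[1],120]); 
    return np.r_[proj(t,tip(p))-[347.9,233.7],proj(s,tip(p))-[283,187.6],proj(t,c)[1]-226.6]
r=least_squares(res,[529,41,-.3]);p=r.x;print(p[:2],np.degrees(p[2]),r.fun.round(2),tip(p))
c=np.array([p[0],p[1],120])
for n,cam in(("s",s),("t",t)):
    im=cv2.resize(cam["img"][:,:,::-1],None,fx=4,fy=4,interpolation=cv2.INTER_CUBIC)
    def pl(pts,col): cv2.polylines(im,[np.array([proj(cam,q)*4+2 for q in pts]).astype(int)],False,col,1)
    for y,R,col in((-21,33,(0,0,255)),(-7,33,(0,0,255)),(7,33,(0,255,0)),(21,33,(0,255,0)),(-5,31,(255,0,0)),(5,31,(255,0,0))):
        pl([c+Y*y+R*(np.sin(a)*X+np.cos(a)*Z) for a in np.linspace(-1.9,1.9,30)],col)
    rr=np.array([np.sin(p[2])*X+np.cos(p[2])*Z,np.cos(p[2])*X-np.sin(p[2])*Z])
    for w in(-6,6):
      for y in(-4.5,4.5): pl([c+Y*y+rr[0]*q+rr[1]*w for q in(31,53)],(0,255,255))
    u,v=(proj(cam,c)*4).astype(int); cv2.imwrite(f"pics/o{n}.png",im[v-150:v+150,u-200:u+200])
a=np.vstack([cv2.imread("pics/os.png"),cv2.imread("pics/ot.png")]);cv2.imwrite("pics/o.png",a)
for nm,z,(u,v) in(("bottle",100,(229,286)),("span",5,(326,246)),("span",5,(327,333))):
    o,d=ray(t,u,v);print(nm,o+d*(z-o[2])/d[2])
```

```text
tri tip [513.70683363  39.41684465 166.55618807]
[530.35059992  42.65352061] -18.15341278786097 [-0.89 -0.21  0.05 -1.31 -0.38] [513.92232697  40.98479749 170.36196194]
bottle [424.15369027 239.79378973 100.        ]
span [502.28436368  70.29260141   5.        ]
span [335.79685292  65.3540584    5.        ]
```

View pics/o.png

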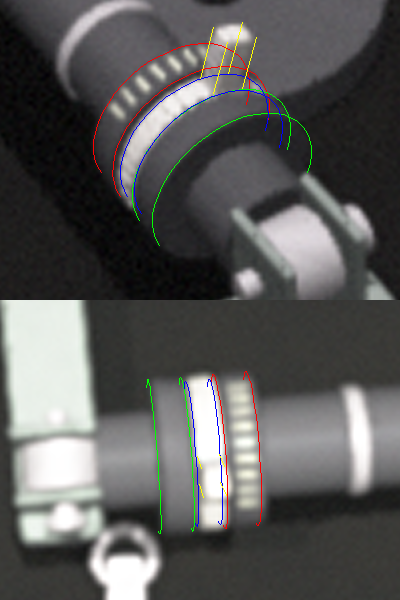

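The overlay agrees within about 1–2 px: ring centre about (530,42,120), yaw about 5.8°, tab about 18° toward the robot.

1. Hang the open jaws over the tab, with the jaw opening along the rower's x.
2. Nudge the tab near upright with the arm.
3. Close the rear finger slowly at a low grip force, so that force limit sets the seating force.

send_rows(
  series=[
    [[1,40,-33,-20,-8],[1,80,-66,-40,-16],[1,120,-100,-50,-24],[1,160,-133,-50,-32],[1,200,-166,-50,-40],[1,240,-199,-50,-48],[1,280,-232,-50,-56],[1,320,-266,-50,-64],[1,350,-291,-50,-72],[1,380,-315.5,-50,-79.9]],
  ],
  newtons=3,
)

```text
clock: 2.1
eef_pos: [429.4, -120.8, 263.8]
eef_rot: [3.141, 0.0, 1.678]
wrist_force: [0.1, -1.0, 0.1]
finger_gap: 94.1
```

```bash
cat >> h.py <<'E'
from scipy.spatial.transform import Rotation as Ro
C=np.array([530.3,42,120.]); YAW=np.radians(5.8)
RB=np.array([[np.cos(YAW),-np.sin(YAW),0],[np.sin(YAW),np.cos(YAW),0],[0,0,1]])
def st():
    s=manip.read_state(); p=RB.T@(s["eef_pos"]-C); print("t",round(s["clock"],2),"tcp",s["eef_pos"].round(2),"yaw",np.degrees(s["eef_rot"]).round(2),"gap",round(s["finger_gap"],2),"rower F",(RB.T@s["wrist_force"]).round(2))
    g=s["finger_gap"]/2; print("rel tcp",p.round(2),"tip h",round(p[2]-8,2),"fingers X",round(p[0]-g,2),round(p[0]+g,2),"q",s["joints"].round(2)); return s
def go(X,Yy,h):
    s=manip.read_state(); R=Ro.from_euler("xyz",s["eef_rot"]).as_matrix(); d=C+RB@np.array([X,Yy,h+8])-s["eef_pos"]; print("shift tool",(R.T@d).round(2))
E
python3 -c "
from h import *
s=st();go(12,0,135)"
```

```text
t 2.1 tcp [ 429.43 -120.84  263.8 ] yaw [1.7996e+02 2.0000e-02 9.6150e+01] gap 94.13 rower F [ 0.02 -0.99  0.12]
rel tcp [-116.81 -151.81  143.8 ] tip h 135.8 fingers X -163.88 -69.74 q [-0.36  0.03  1.72 -0.    1.39 -0.46]
shift tool [151.03 129.73   0.83]
```

send_rows(
  series=[
    [[1,38,32,0,0],[1,76,65,0,0],[1,114,97,0,0],[1,151,128,0,0.3],[1,151,128,0,0.3],[1,151,128,0,0.3]],
  ],
)

```text
clock: 2.7
eef_pos: [540.7, 40.9, 262.9]
eef_rot: [-3.141, 0.0, 1.669]
wrist_force: [-0.3, -0.2, -0.0]
finger_gap: 94.0
```

```bash
python3 -c "
from h import *
s=st();go(10,0,38)
for n in ('top','scene'):
    c=manip.camera(n);cv2.imwrite('pics/%s1.png'%n,c['img'][:,:,::-1])
a=cv2.imread('pics/top1.png')[150:300,250:450];b=cv2.imread('pics/scene1.png')[80:280,180:380]
cv2.imwrite('pics/v1.png',np.hstack([cv2.resize(a,(400,300)),cv2.resize(b,(400,400))[:300]]))
"
```

```text
t 2.7 tcp [540.7   40.94 262.95] yaw [-179.95    0.     95.62] gap 94.05 rower F [-0.35 -0.16 -0.05]
rel tcp [ 10.24  -2.11 142.95] tip h 134.95 fingers X -36.78 57.26 q [ 0.01  0.25  1.47 -0.    1.42 -0.09]
shift tool [ 2.11 -0.15 96.95]
```

View pics/v1.png

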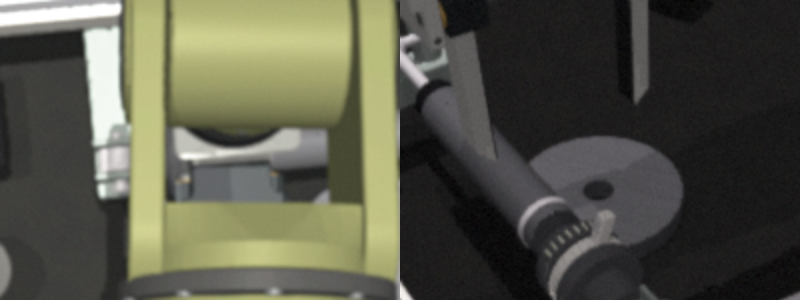

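The fingers (scene crop) bracket the ring along the rower's x with clear space on both sides. Descending.

send_rows(
  series=[
    [[1,2,0,30,0],[1,2,0,60,0],[1,2,0,80,0],[1,2,0,92,0],[1,2,0,97,0],[1,2,0,97,0],[1,2,0,97,0]],
  ],
)

```text
clock: 3.5
eef_pos: [540.9, 42.2, 167.5]
eef_rot: [3.14, 0.0, 1.667]
wrist_force: [-0.0, -0.2, -0.2]
finger_gap: 94.3
```

```bash
python3 -c "
from h import *
s=st();go(40,0,38)
c=manip.camera('scene');cv2.imwrite('pics/s2.png',cv2.resize(c['img'][140:260,200:360,::-1],None,fx=4,fy=4))
"
```

```text
t 3.5 tcp [540.91  42.16 167.54] yaw [1.7991e+02 1.0000e-02 9.5500e+01] gap 94.34 rower F [-0.05 -0.16 -0.16]
rel tcp [10.58 -0.91 47.54] tip h 39.54 fingers X -36.59 57.74 q [ 0.01  0.32  1.6   0.    1.22 -0.09]
shift tool [ 1.07 29.42  1.58]
```

View pics/s2.png

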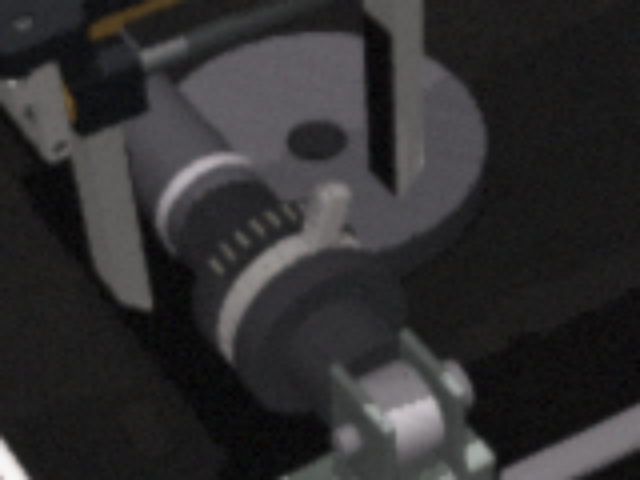

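The tab at (333,190) sits between the fingers: right finger tip at (405,190), left finger tip at (140,305). Now the arm pushes the tab toward upright.

send_rows(
  series=[
    [[1,1,5,1,0],[1,1,10,1,0],[1,1,13,1,0],[1,1,15,1,0],[1,1,17,1,0],[1,1,19,1,0],[1,1,20,1,0]],
  ],
)

```text
clock: 4.25
eef_pos: [560.0, 45.3, 165.6]
eef_rot: [-3.14, 0.0, 1.667]
wrist_force: [-5.3, -1.3, 5.2]
finger_gap: 94.0
```

```bash
python3 -c "
from h import *
s=st();go(40,0,38)
c=manip.camera('scene');print([proj(c,C+RB@np.array([s['eef_pos'][0]*0+x,y,h])).round(1) for x,y,h in ((-16.5,-8,38.5),(-16.5,8,38.5))])
cv2.imwrite('pics/s3.png',cv2.resize(c['img'][140:260,200:360,::-1],None,fx=4,fy=4))
"
```

```text
t 4.25 tcp [559.99  45.25 165.6 ] yaw [-179.92    0.     95.52] gap 94.0 rower F [-5.36 -0.76  5.2 ]
rel tcp [29.86  0.24 45.6 ] tip h 37.6 fingers X -17.14 76.87 q [ 0.02  0.37  1.54 -0.    1.23 -0.08]
shift tool [-0.19 10.14 -0.41]
[array([280.3, 189. ]), array([286.3, 195.6])]
```

View pics/s3.png

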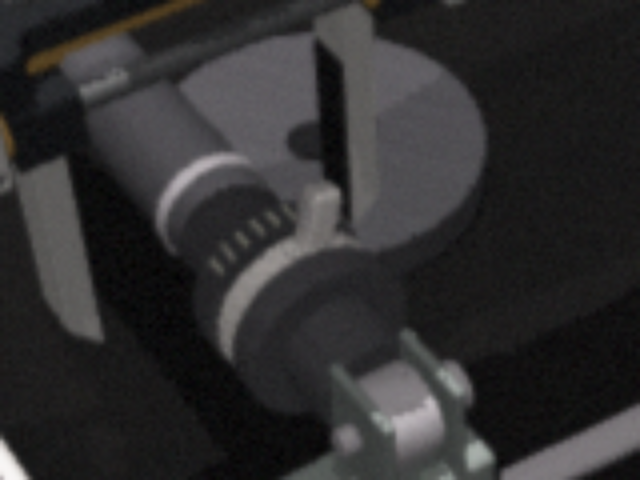

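The finger tip at (350,225) touches the tab, clear above the collar. The reading is about 5.4 N along x plus vertical friction, which fits the drag alone. I'll push on to nearly upright.

send_rows(
  series=[
    [[1,0,1.5,0,0],[1,0,3,0,0],[1,0,4.5,0,0],[1,0,6,0,0],[1,0,7.5,0,0],[1,0,9,0,0],[1,0,9,0,0],[1,0,9,0,0]],
  ],
)

```text
clock: 5.1
eef_pos: [569.4, 46.2, 165.3]
eef_rot: [3.141, 0.0, 1.667]
wrist_force: [-1.5, -0.2, 2.2]
finger_gap: 94.2
```

```bash
python3 -c "
from h import *
s=st();go(40,0,38)
"
```

```text
t 5.1 tcp [569.45  46.15 165.33] yaw [179.98   0.    95.52] gap 94.22 rower F [-1.53 -0.04  2.2 ]
rel tcp [39.37  0.18 45.33] tip h 37.33 fingers X -7.74 86.48 q [ 0.02  0.39  1.52  0.    1.24 -0.08]
shift tool [-0.17  0.63 -0.67]
```

Calibration: close a little at 3 N grip and watch whether the tab moves and what force appears.

send_rows(
  series=[
    [[0.995,0,0,0,0],[0.99,0,0,0,0],[0.985,0,0,0,0],[0.98,0,0,0,0],[0.975,0,0,0,0],[0.97,0,0,0,0],[0.97,0,0,0,0]],
  ],
  newtons=3,
)

```text
clock: 5.8
eef_pos: [569.3, 46.1, 165.5]
eef_rot: [3.142, -0.0, 1.667]
wrist_force: [-4.2, 0.1, 3.0]
finger_gap: 91.2
```

```bash
python3 -c "
from h import *
s=st()
"
```

```text
t 5.8 tcp [569.29  46.13 165.48] yaw [180.    -0.    95.51] gap 91.17 rower F [-4.14  0.5   3.04]
rel tcp [39.21  0.17 45.48] tip h 37.48 fingers X -6.37 84.79 q [ 0.02  0.39  1.52  0.    1.24 -0.08]
```

The tab moves at the 3 N setting, with about 4 N on one side. I'll keep closing slowly under that limit and watch for a stall.

send_rows(
  series=[
    [[0.963,0,0,0,0],[0.956,0,0,0,0],[0.949,0,0,0,0],[0.942,0,0,0,0],[0.935,0,0,0,0],[0.928,0,0,0,0],[0.921,0,0,0,0],[0.914,0,0,0,0],[0.907,0,0,0,0],[0.9,0,0,0,0]],
  ],
)

```text
clock: 6.8
eef_pos: [569.2, 46.1, 165.5]
eef_rot: [-3.141, -0.0, 1.667]
wrist_force: [-5.6, -0.9, 5.3]
finger_gap: 84.8
```

send_rows(
  series=[
    [[0.893,0,0,0,0],[0.886,0,0,0,0],[0.879,0,0,0,0],[0.872,0,0,0,0],[0.865,0,0,0,0],[0.858,0,0,0,0],[0.851,0,0,0,0],[0.844,0,0,0,0],[0.837,0,0,0,0],[0.83,0,0,0,0]],
  ],
)

```text
clock: 7.8
eef_pos: [569.3, 46.2, 165.6]
eef_rot: [3.141, -0.0, 1.667]
wrist_force: [-5.4, 0.3, 6.1]
finger_gap: 78.2
```

```bash
python3 -c "
from h import *
s=st()
"
```

```text
t 7.8 tcp [569.3   46.16 165.62] yaw [179.99  -0.    95.52] gap 78.19 rower F [-5.38  0.9   6.1 ]
rel tcp [39.22  0.2  45.62] tip h 37.62 fingers X 0.12 78.32 q [ 0.02  0.39  1.52  0.    1.24 -0.08]
```

Still following the command (θ about 9°). The torque works out to about 3.8 N at the tab tip, so this is drag only. Continuing with the limit slightly higher.

send_rows(
  series=[
    [[0.823,0,0,0,0],[0.816,0,0,0,0],[0.809,0,0,0,0],[0.802,0,0,0,0],[0.795,0,0,0,0],[0.788,0,0,0,0],[0.781,0,0,0,0],[0.774,0,0,0,0],[0.767,0,0,0,0],[0.76,0,0,0,0]],
  ],
  newtons=3.7,
)

```text
clock: 8.8
eef_pos: [569.3, 46.2, 165.6]
eef_rot: [3.141, -0.0, 1.667]
wrist_force: [-4.5, 0.2, 5.2]
finger_gap: 71.6
```

```bash
python3 -c "
from h import *
s=st()
"
```

```text
t 8.8 tcp [569.34  46.19 165.6 ] yaw [179.99  -0.    95.52] gap 71.64 rower F [-4.44  0.68  5.19]
rel tcp [39.26  0.22 45.6 ] tip h 37.6 fingers X 3.44 75.08 q [ 0.02  0.39  1.52  0.    1.24 -0.08]
```

send_rows(
  series=[
    [[0.753,0,0,0,0],[0.746,0,0,0,0],[0.739,0,0,0,0],[0.732,0,0,0,0],[0.725,0,0,0,0],[0.718,0,0,0,0],[0.711,0,0,0,0],[0.704,0,0,0,0],[0.697,0,0,0,0],[0.69,0,0,0,0]],
  ],
)

```text
clock: 9.8
eef_pos: [569.2, 46.2, 165.3]
eef_rot: [-3.141, -0.0, 1.667]
wrist_force: [-4.6, 1.5, 3.8]
finger_gap: 64.8
```

send_rows(
  series=[
    [[0.683,0,0,0,0],[0.676,0,0,0,0],[0.669,0,0,0,0],[0.662,0,0,0,0],[0.655,0,0,0,0],[0.648,0,0,0,0],[0.641,0,0,0,0],[0.634,0,0,0,0],[0.627,0,0,0,0],[0.62,0,0,0,0]],
  ],
)

```text
clock: 10.8
eef_pos: [569.1, 46.1, 165.1]
eef_rot: [-3.141, -0.0, 1.667]
wrist_force: [-4.5, 0.1, -0.5]
finger_gap: 58.5
```

```bash
cat >> h.py <<'E'
def ang(s):
    p=RB.T@(s["eef_pos"]-C); x=p[0]-s["finger_gap"]/2; z=p[2]-8; F=RB.T@s["wrist_force"]
    th=np.degrees(np.arctan2(x,z)+np.arcsin(6/np.hypot(x,z))); T=-z*F[0]+x*F[2]
    print("theta",th.round(2),"tabF@53",(T/53).round(2)); return th
E
python3 -c "
from h import *
s=st();ang(s)
"
```

```text
t 10.8 tcp [569.08  46.14 165.13] yaw [-179.96   -0.     95.52] gap 58.45 rower F [-4.46  0.53 -0.47]
rel tcp [39.    0.2  45.13] tip h 37.13 fingers X 9.78 68.23 q [ 0.02  0.39  1.52  0.    1.24 -0.08]
theta 23.74 tabF@53 3.04
```

send_rows(
  series=[
    [[0.613,0,0,0,0],[0.606,0,0,0,0],[0.599,0,0,0,0],[0.592,0,0,0,0],[0.585,0,0,0,0],[0.578,0,0,0,0],[0.571,0,0,0,0],[0.564,0,0,0,0],[0.557,0,0,0,0],[0.55,0,0,0,0]],
  ],
)

```text
clock: 11.8
eef_pos: [569.0, 46.0, 165.1]
eef_rot: [-3.141, 0.0, 1.667]
wrist_force: [-5.1, -0.3, -2.0]
finger_gap: 51.8
```

```bash
python3 -c "
from h import *
s=st();ang(s)
"
```

```text
t 11.8 tcp [569.04  46.04 165.07] yaw [-179.95    0.     95.51] gap 51.78 rower F [-5.1   0.21 -2.  ]
rel tcp [38.95  0.1  45.07] tip h 37.07 fingers X 13.06 64.84 q [ 0.02  0.39  1.52 -0.    1.24 -0.08]
theta 28.19 tabF@53 3.08
```

send_rows(
  series=[
    [[0.543,0,0,0,0],[0.536,0,0,0,0],[0.529,0,0,0,0],[0.522,0,0,0,0],[0.515,0,0,0,0],[0.508,0,0,0,0],[0.501,0,0,0,0],[0.494,0,0,0,0],[0.487,0,0,0,0],[0.48,0,0,0,0]],
  ],
)

```text
clock: 12.8
eef_pos: [568.8, 46.0, 165.0]
eef_rot: [-3.14, 0.0, 1.667]
wrist_force: [-7.5, -0.6, -0.5]
finger_gap: 46.4
```

```bash
python3 -c "
from h import *
s=st();ang(s)
"
```

```text
t 12.8 tcp [568.77  46.01 164.99] yaw [-1.799e+02  1.000e-02  9.552e+01] gap 46.37 rower F [-7.55  0.19 -0.48]
rel tcp [38.68  0.1  44.99] tip h 36.99 fingers X 15.49 61.86 q [ 0.02  0.39  1.52 -0.    1.24 -0.08]
theta 31.33 tabF@53 5.13
```

The finger stalled: gap 46.4 against 45.1 commanded, with force at twice the grip setting. The seat is near θ = 31°. I'll raise the limit in small steps into the 7–11 N band.

send_rows(
  series=[
    [[0.475,0,0,0,0],[0.47,0,0,0,0],[0.47,0,0,0,0]],
  ],
  newtons=4.6,
)

```text
clock: 13.1
eef_pos: [568.5, 46.0, 164.9]
eef_rot: [-3.139, 0.0, 1.667]
wrist_force: [-8.8, -0.2, -0.0]
finger_gap: 45.6
```

```bash
python3 -c "
from h import *
s=st();ang(s)
"
```

```text
t 13.1 tcp [568.52  45.98 164.91] yaw [-179.86    0.     95.52] gap 45.59 rower F [-8.81  0.65 -0.03]
rel tcp [38.43  0.09 44.91] tip h 36.91 fingers X 15.63 61.22 q [ 0.02  0.39  1.52 -0.    1.24 -0.08]
theta 31.56 tabF@53 6.13
```

send_rows(
  series=[
    [[0.46,0,0,0,0],[0.45,0,0,0,0],[0.45,0,0,0,0]],
  ],
  newtons=5.4,
)

```text
clock: 13.4
eef_pos: [568.3, 46.0, 164.8]
eef_rot: [-3.138, 0.0, 1.667]
wrist_force: [-11.1, 0.0, -0.3]
finger_gap: 44.7
```

```bash
python3 -c "
from h import *
s=st();ang(s)
"
```

```text
t 13.4 tcp [568.29  45.98 164.84] yaw [-179.82    0.     95.52] gap 44.71 rower F [-11.09   1.13  -0.32]
rel tcp [38.2   0.12 44.84] tip h 36.84 fingers X 15.85 60.56 q [ 0.02  0.39  1.52 -0.    1.24 -0.08]
theta 31.88 tabF@53 7.61
```

send_rows(
  series=[
    [[0.445,0,0,0,0],[0.44,0,0,0,0],[0.44,0,0,0,0],[0.44,0,0,0,0],[0.44,0,0,0,0],[0.44,0,0,0,0],[0.44,0,0,0,0]],
  ],
  newtons=6,
)

```text
clock: 14.1
eef_pos: [568.1, 46.0, 164.8]
eef_rot: [-3.138, 0.0, 1.667]
wrist_force: [-12.3, -1.3, 0.7]
finger_gap: 44.4
```

```bash
python3 -c "
from h import *
s=st();ang(s)
"
```

```text
t 14.1 tcp [568.14  45.97 164.77] yaw [-179.79    0.     95.52] gap 44.37 rower F [-12.36  -0.06   0.69]
rel tcp [38.04  0.13 44.77] tip h 36.77 fingers X 15.86 60.23 q [ 0.02  0.39  1.52 -0.    1.24 -0.08]
theta 31.94 tabF@53 8.78
```

The hold was over 0.7 s at roughly 8–9 N. Releasing now, then I'll bring the far finger to the tab's rail side.

send_rows(
  series=[
    [[0.6,0,0,0,0],[0.8,0,0,0,0],[1,0,0,-3,0],[1,0,0,-3,0],[1,0,0,-3,0],[1,0,0,-3,0],[1,0,0,-3,0]],
  ],
)

```text
clock: 14.8
eef_pos: [569.3, 46.1, 168.4]
eef_rot: [3.142, -0.0, 1.667]
wrist_force: [0.5, -0.2, 0.1]
finger_gap: 93.4
```

```bash
python3 -c "
from h import *
s=st();go(-10,0,37)
c=manip.camera('scene');cv2.imwrite('pics/s4.png',cv2.resize(c['img'][140:260,200:360,::-1],None,fx=4,fy=4))
"
```

```text
t 14.8 tcp [569.3   46.14 168.42] yaw [180.    -0.    95.52] gap 93.39 rower F [ 0.46 -0.27  0.11]
rel tcp [39.21  0.18 48.42] tip h 40.42 fingers X -7.48 85.91 q [ 0.02  0.39  1.51  0.    1.24 -0.08]
shift tool [ -0.42 -49.21   3.42]
```

View pics/s4.png

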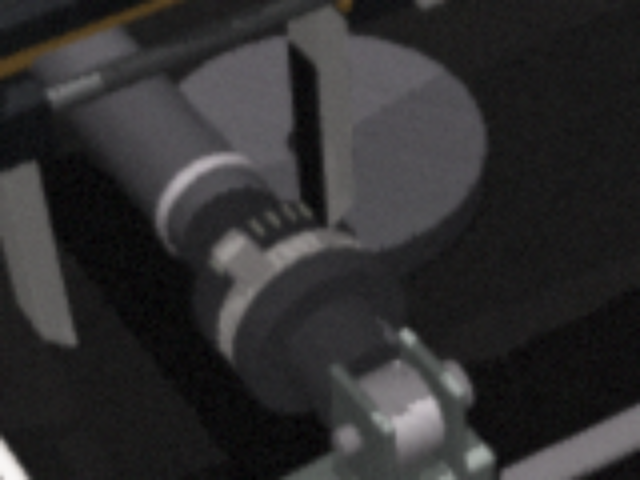

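The tab now leans toward the rail, with its tip at about (230,250) in the crop. Both fingers are clear of it.

send_rows(
  series=[
    [[1,0,-10,0,0],[1,0,-22,0,0],[1,0,-34,0,0],[1,0,-43,0,0],[1,0,-45,1.5,0],[1,0,-45,3.5,0],[1,0,-45,3.5,0],[1,0,-45,3.5,0]],
  ],
)

```text
clock: 15.65
eef_pos: [524.7, 41.8, 164.8]
eef_rot: [-3.141, -0.0, 1.667]
wrist_force: [-0.0, -0.5, -0.0]
finger_gap: 94.2
```

```bash
python3 -c "
from h import *
s=st()
c=manip.camera('scene')
for th in (28,30,32,34,36):
    a=np.radians(th);print(th,proj(c,C+RB@(53*np.array([np.sin(a),0,np.cos(a)]))).round(1))
for r in manip.silhouettes('tab_tip',c)[:1]: print(r['conf'],r['rect'])
"
```

```text
t 15.65 tcp [524.74  41.84 164.79] yaw [-179.99   -0.     95.52] gap 94.24 rower F [-0.07 -0.45 -0.03]
rel tcp [-5.55  0.4  44.79] tip h 36.79 fingers X -52.66 41.57 q [ 0.01  0.29  1.65  0.    1.2  -0.09]
28 [256.9 199.7]
30 [255.9 200.7]
32 [254.9 201.6]
34 [254.  202.6]
36 [253.1 203.6]
0.81 [254.4, 198.1, 30.1, 30.4]
```

send_rows(
  series=[
    [[1,0,-3,0,0],[1,0,-6,0,0],[1,0,-7,0,0],[1,0,-7,0,0],[1,0,-7,0,0]],
  ],
)

```text
clock: 16.25
eef_pos: [517.5, 41.2, 165.0]
eef_rot: [3.141, -0.0, 1.667]
wrist_force: [1.0, 0.2, -0.0]
finger_gap: 93.9
```

send_rows(
  series=[
    [[1,0,-0.7,0,0],[1,0,-0.7,0,0],[1,0,-0.7,0,0]],
  ],
)

```text
clock: 16.55
eef_pos: [516.8, 41.1, 165.0]
eef_rot: [3.142, -0.0, 1.667]
wrist_force: [1.0, -1.0, 0.2]
finger_gap: 94.0
```

send_rows(
  series=[
    [[1,0,-0.7,0,0],[1,0,-0.7,0,0],[1,0,-0.7,0,0]],
  ],
)

```text
clock: 16.85
eef_pos: [516.1, 41.0, 165.0]
eef_rot: [3.142, -0.0, 1.667]
wrist_force: [-0.2, 0.3, 0.6]
finger_gap: 94.0
```

```bash
python3 -c "
from h import *
s=st()"
```

```text
t 16.85 tcp [516.13  41.02 164.96] yaw [180.    -0.    95.52] gap 93.97 rower F [-0.19  0.36  0.59]
rel tcp [-14.2    0.46  44.96] tip h 36.96 fingers X -61.18 32.79 q [ 0.01  0.27  1.67  0.    1.2  -0.09]
```

send_rows(
  series=[
    [[1,0,-0.7,0,0],[1,0,-0.7,0,0],[1,0,-0.7,0,0]],
  ],
)

```text
clock: 17.15
eef_pos: [515.4, 40.9, 165.0]
eef_rot: [3.142, -0.0, 1.667]
wrist_force: [0.6, 0.4, 0.0]
finger_gap: 93.9
```

send_rows(
  series=[
    [[1,0,-0.7,0,0],[1,0,-0.7,0,0],[1,0,-0.7,0,0]],
  ],
)

```text
clock: 17.45
eef_pos: [514.9, 40.9, 165.0]
eef_rot: [3.141, 0.0, 1.667]
wrist_force: [2.5, -0.1, -0.6]
finger_gap: 93.7
```

send_rows(
  series=[
    [[1,0,-0.7,0,0],[1,0,-0.7,0,0],[1,0,-0.7,0,0]],
  ],
)

```text
clock: 17.75
eef_pos: [514.3, 40.8, 165.2]
eef_rot: [3.141, 0.0, 1.667]
wrist_force: [4.8, 1.0, 1.3]
finger_gap: 94.1
```

```bash
python3 -c "
from h import *
s=st()"
```

```text
t 17.75 tcp [514.35  40.82 165.2 ] yaw [179.94   0.    95.52] gap 94.1 rower F [4.88 0.51 1.32]
rel tcp [-15.99   0.44  45.2 ] tip h 37.2 fingers X -63.04 31.06 q [ 0.01  0.27  1.68  0.    1.19 -0.09]
```

Contact from the rail side came at finger X ≈ 31.8, which gives a tab angle of about 30.1° by corner geometry. That is within 2° of the loaded estimate. A 30° return puts the same finger at X ≈ 6.3–6.5, so I'll push back and rise slightly over the collars.

send_rows(
  series=[
    [[1,0,-2.5,0,0],[1,0,-5,0,0],[1,0,-7.5,-1,0],[1,0,-10,-2,0],[1,0,-12.5,-3,0],[1,0,-15,-4,0],[1,0,-17.5,-4,0],[1,0,-20,-4,0],[1,0,-22,-4,0],[1,0,-23,-4,0]],
  ],
)

```text
clock: 18.75
eef_pos: [491.0, 38.6, 169.0]
eef_rot: [-3.142, 0.0, 1.667]
wrist_force: [4.1, 0.3, 2.8]
finger_gap: 93.7
```

```bash
python3 -c "
from h import *
s=st()"
```

```text
t 18.75 tcp [491.    38.59 168.97] yaw [-180.      0.     95.52] gap 93.69 rower F [ 4.1  -0.13  2.79]
rel tcp [-39.45   0.58  48.97] tip h 40.97 fingers X -86.29 7.4 q [ 0.    0.22  1.74 -0.    1.19 -0.09]
```

send_rows(
  series=[
    [[1,0,-0.6,0,0],[1,0,-1.1,0,0],[1,0,-1.1,0,0],[1,0,-1.1,0,0]],
  ],
)

```text
clock: 19.15
eef_pos: [490.1, 38.5, 168.9]
eef_rot: [3.142, 0.0, 1.667]
wrist_force: [4.3, -0.1, 4.2]
finger_gap: 94.6
```

```bash
python3 -c "
from h import *
s=st()"
```

```text
t 19.15 tcp [490.1   38.5  168.94] yaw [180.     0.    95.52] gap 94.59 rower F [ 4.29 -0.57  4.19]
rel tcp [-40.34   0.58  48.94] tip h 40.94 fingers X -87.64 6.95 q [ 0.    0.21  1.74 -0.    1.19 -0.09]
```

That's within about 0.3° of target. Backing off toward the rail, then up.

send_rows(
  series=[
    [[1,0,4,0,0],[1,0,12,0,0],[1,0,24,0,0],[1,0,34,0,0],[1,0,36,-30,0],[1,0,36,-70,0],[1,0,36,-110,0],[1,0,36,-120,0],[1,0,36,-120,0]],
  ],
)

```text
clock: 20.05
eef_pos: [526.4, 42.0, 289.7]
eef_rot: [3.14, 0.0, 1.667]
wrist_force: [0.4, 0.6, -0.5]
finger_gap: 94.0
```

```bash
python3 -c "
from h import *
s=st()
c=manip.camera('scene');im=cv2.resize(c['img'][140:260,200:360,::-1],None,fx=4,fy=4)
for th in (-5,0,5,30): 
    a=np.radians(th);print(th,proj(c,C+RB@(53*np.array([np.sin(a),0,np.cos(a)]))).round(1))
b=cv2.resize(c['img'][:,:,::-1],(426,320))
cv2.imwrite('pics/s5.png',im);cv2.imwrite('pics/s5b.png',c['img'][:,:,::-1])
for t in ['bottle','spanner','plate']:
    for r in manip.find_in(t,c)[:1]: print(t,np.round(r['rect'],1))
"
```

```text
t 20.05 tcp [526.41  41.99 289.74] yaw [1.7991e+02 1.0000e-02 9.5520e+01] gap 94.04 rower F [ 0.46  0.59 -0.54]
rel tcp [ -3.87   0.38 169.74] tip h 161.74 fingers X -50.89 43.15 q [ 0.01  0.2   1.47 -0.    1.47 -0.09]
-5 [275.4 188. ]
0 [272.4 189.2]
5 [269.5 190.7]
30 [255.9 200.7]
bottle [381.  233.1  63.8 109.4]
spanner [311.4 224.1  81.3  51.6]
```

View pics/s5.png

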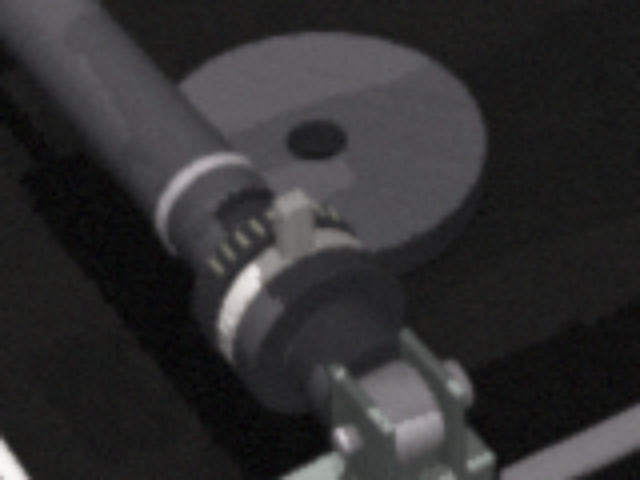

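The tab stands near upright: tip at about (291,200) in the crop, i.e. (272.8,190), where the model gives (272.4,189.2) for 0°. The plate, bottle and spanner have not moved and the arm is clear, so I'm handing in.

```bash
python3 -c "
from h import *
st();print(manip.sign_off())"
```

```text
t 20.25 tcp [525.52  41.95 287.12] yaw [-1.7983e+02 -2.0000e-02  9.5520e+01] gap 94.18 rower F [0.21 0.13 0.53]
rel tcp [ -4.76   0.43 167.12] tip h 159.12 fingers X -51.85 42.33 q [ 0.01  0.2   1.47  0.    1.47 -0.09]
the job is handed in; nothing more can be done
None
```

The near damper is set. I turned the ring until the valve came up lightly on its seat, held it there, turned it back about 30° and let go. I handed in at 20.25 s with the arm clear of the machine. The hand-in gives no verdict.

- **Seating:** The arm pushed the tab to nearly upright. The gripper then closed slowly with its grip force limited, so the tab could not be forced. It stalled at about 31° past upright toward the rail. I raised the force in small steps and held it about 0.7 s, reading roughly 7.6 to 8.8 N at the tab.
- **Turning back:** The other finger met the tab from the rail side and pushed it back to about 0.7°. That is about 29.4° by that finger's travel, or up to about 31° measured from the pressed-in reading.
- **Checks:** The last picture shows the tab close to upright and agrees within about 2°. The loaded and unloaded estimates of the seat angle disagreed by about 1.7° (31.9° against 30.1°).
- **Surroundings:** In the last picture the plate looks unmoved. The detector's boxes for the bottle and spanner shifted by a few pixels, which I took as detection noise. It did not report the plate this time, so that one is by eye only. No force reading suggested contact with the collars.

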